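# Find the high spot of a drive-wheel tyre on the truing stand

### The arm

A 6-joint arm with a two-finger parallel gripper is mounted at the origin on a cart in front of the work surface, level with it; the furniture and walls round the work are solid. World frame = base frame: x ahead of the robot, y to its left, z up, the work surface at z = 0. Lengths are in m, angles in rad, forces in N, time in s.
With the tool pointing down it reaches from about 0.375 to 0.9 m from the base axis. Payload 3.1 kg.
Tool frame: the origin (TCP) lies between the finger pads; the fingertips stand 8 mm ahead of it and the grasp point (between the pads) lies 11 mm behind it; z points along the fingers, y is the line along which they close (so a half turn about z gives the same grasp; the last joint's range is limited). The gripper opens to 85 mm and grips with 20 to 120 N. Pads are 22 mm wide; open, the fingers measure 114 mm over their backs; the gripper's body (76 mm by 85 mm) begins 54 mm behind the grasp point. The pads swing forward as they close: fully open they stand 13 mm farther back than shut.
Start: joints at [1.145, 0.527, 1.433, -0, 1.181, -0.178], TCP at [0.153, 0.606, 0.239] pointing down, gripper open.
Joint ranges: [-3.08, 3.08], [-0.75, 2.2], [0.22, 2.44], [-1.43, 4.57], [0, 2.65], [-2.85, 2.85]. Speed limits (rad/s): [2.79, 2.79, 3.14, 3.14, 3.14, 3.14].

### API

Orientations are given as a unit quaternion [x, y, z, w].
In Python, from station import readout, cams, sign_off gives the robot as it stands.
- The arm moves only by the tool send_rows, never from a script. Its argument "commands" is text: rows parted by semicolons, each of 5 numbers parted by spaces: the finger opening in mm, from 0 to 85.4, then the shift along the tool's x, y, z each as a share of 0.02 m, from -1 to 1, then the turn about the tool's z as a share of 4 degrees, from -1 to 1. In form: grip dx dy dz spin; .... A call has 1 to 20 rows; each row shifts and turns the commanded pose from where the row before left it, along the tool's axes as they then stand; what a row does not reach is not made up. A row lasts 1/12 s, in which the tool goes at most 41.7 mm and 7.16 degrees, less where a joint would pass 70% of its speed; a pose out of reach is approached as far as the arm can. A call with a number of a shift or a turn outside -1 to 1 is refused whole. A call with a gripper value outside its range is refused whole. The fingers move at their own pace and stop on an object; "grip_force" is the grip in N (left out, the last holds). Time passes only in rows, so rows that do not move let the fingers close. It gives the time, the measured TCP pose, the force, the opening and the grip force at its end, in the units of the state.
- readout.sense(): the state, without advancing time (a new reading comes with each control period).
- cams.snapshot(name): name is "scene" or "top" or "wrist"; returns a dict with "pixels" (480x640x3 uint8, red, green, blue), "intrinsics" (3x3 intrinsics, pixels), "eye" and "rotation" of the camera in the world. Camera axes: x right, y down, z forward; pixel columns grow to the right and rows downward; lengths in m; the calibration is good to about 2 mm. A picture is of the moment at which its call begins. There is no depth.
- sign_off(): hands the job in; it is judged then, once.
The state is a dict: "t": time; "q": joint angles; "qd": joint speeds; "tau": joint torques, N m; "tcp_pos": TCP position; "tool_rot": TCP orientation; "force": force on the tool from outside, world axes, zero at the start; "ft_torque": the same for the moment, N m; "finger_gap": opening from 0.0 (shut) to 1.0 (fully open); "gripper_force": force on a finger pad.
Only numpy, scipy, OpenCV 4.12 (cv2) and the standard library are available. Lean on these libraries where they do the work, as an engineer would, in place of code of your own. Each camera call takes 0.05 s, during which the arm holds its last target. There are 200 camera calls.

### The job

The small truing stand carries a robot drive wheel whose orange tyre has one slight swelling somewhere on its rim. Push the pointer carriage fully home against its stop, then crank the wheel round slowly (8 s or more for a full turn) and feel for the place where the tyre rubs hardest on the pointer, without overloading the pointer. Leave the wheel standing with the middle of that high spot at the pointer, ready for marking, and the things beside the stand undisturbed.

Things in the scene. Friction and masses are not known exactly. Their poses are not given: they have to be found in the camera images.
- stand: Truing stand, fixed to the bench: grey base plate 116 x 276 mm on rubber feet with an upright spindle. Origin: on the spindle axis, at bench level; z up. The pointer slideway runs from the spindle along its -y axis; the plate reaches from y = +78 to -198 mm, x +-58 mm.
- wheel: Drive wheel lying flat on the spindle, turning freely both ways about its z axis (vertical, the spindle): aluminium hub, orange tyre 120 mm across and 30 mm wide, steel crank arm on top along the wheel's +x. Origin on the axis at the tyre's underside, 48 mm above the bench; tyre top 78 mm, crank arm top 89 mm, spindle nut top 97 mm. The tyre may sit at any angle on the hub.
- carriage: Aluminium pointer carriage 34 x 36 x 34 mm on the slideway. Origin at bench level under its middle. It slides along the stand's y: parked 143 to 133 mm from the spindle axis, home 113 mm (stand y = -113 mm), where it meets a hard stop. Drag about 14 N (push 18 to 22 N to be sure of the stop), stays where left. Carries a sprung steel feeler with a ball tip towards the wheel, 63 mm above the bench.
- crank_grip (a point): Middle of the crank's black upright knob, 16 mm across and about 30 mm tall (free height 93 to 124 mm above the bench), 42 mm from the spindle axis. It spins on its own pin, so it can be held while it goes round. Axes as wheel.
- carriage_grip (a point): Middle of the black upright thumb post on the carriage, 14 mm across, free from 82 to 110 mm above the bench (carriage top 78 mm); the point is 98 mm above the bench. Axes as stand.
- carriage_stop (a point): Where carriage_grip is when the carriage is fully home. The ball tip then stands 1 mm clear of the sound tyre; only the high spot (3 mm high at its middle) rubs it, over about 32 degrees of turn, hardest in its middle (about 9 N on the sprung tip), symmetrical to both sides. There the drag at the crank knob rises from about 1 to about 10 N, and the wheel stays where it is left.
- spindle_top (a point): Top of the spindle nut, on the axis of the wheel, 97 mm above the bench. Fixed on the stand. The bearing drags with 0.04 to 0.07 N m.
- screw_tin: White round tin 60 mm across, 26 mm tall, loose beside the stand; origin at the centre of its underside. Leave it alone.
- marker: Black marker pen, 16 x 135 x 18 mm, lying loose beside the stand; origin under its middle, length along its y. Leave it alone.
- kapton_roll: Amber tape roll, 66 mm across, 12 mm tall, lying loose at the slideway's end of the stand; origin at the centre of its underside. Leave it alone.

How it is judged:
On the way, in this order (a step that is already met when the one before it is completed fails the run):
1. the pointer carriage is fully home against its stop (y of carriage in the frame of stand above -0.1142 m), for 0.2 s.
2. the wheel has been cranked until its high spot rubs on the pointer (contact force between wheel and carriage above 2 N), for 0.05 s.
At the end, for the whole second after the job is handed in: The pointer carriage is home (within 1.2 mm of its stop), the wheel stands still, and the tyre presses on the pointer with over 7.3 N (about 9 N at the middle of the high spot, so within about 7 degrees of the middle) (y of carriage in the frame of stand above -0.1142 m and contact force between wheel and carriage above 7.3 N and angular speed of wheel below 0.05 rad/s); the robot touches nothing.
It fails at once if the pointer is overloaded (contact force between wheel and carriage above 16 N).
It fails at once if the wheel is spun fast (angular speed of wheel above 2.5 rad/s).
It fails at once if a thing beside the stand is disturbed (distance of any of screw_tin, marker, kapton_roll from where it was at the start of the episode above 0.02 m).
It also fails if it takes over 72 s, if anything falls off the work surface, if the arm or the gripper's body presses on something with over 40 N, if the wrist force passes 120 N, or if a joint passes its speed limit or range.

## Working session

There is one attempt and no reset: what is moved stays moved. The work goes in short steps, Python scripts to look and compute and a tool call to move; the robot and the scene stay as the last step left them, time stands still between calls to the robot, and variables do not carry over. Pictures are saved under pics/ and viewed, at most 10 in all, crops included, and the job is handed in when it is done.

Besides the shell and the picture viewer there is one more tool, called after "Request:" as a command line: name --argument value ..., lists and objects as JSON in quotes. send_rows: Moves the arm, as the interface text tells. Its arguments: {"type":"object","properties":{"commands":{"type":"string"},"grip_force":{"type":"number"}},"required":["commands"]}

```bash
mkdir -p pics; ls; python3 - <<'E'
from station import readout, cams
import cv2,json
s=readout.sense(); print({k:s[k] for k in("t","tcp_pos","tool_rot","force","finger_gap")})
for n in("scene","top"):
    c=cams.snapshot(n); cv2.imwrite(f"pics/{n}0.png",c["pixels"][:,:,::-1])
    print(n,c["intrinsics"],c["eye"],c["rotation"])
E
```

```text
pics
{'t': 0.0, 'tcp_pos': array([0.15294927, 0.60525564, 0.2383414 ]), 'tool_rot': array([ 1.23557542e-01,  9.92336788e-01, -1.06054741e-03, -3.28035626e-04]), 'force': array([0.55746442, 1.08442592, 0.31959682]), 'finger_gap': 0.9990843876090261}
scene [[583.3307462    0.         318.85239643]
 [  0.         583.3307462  250.01752549]
 [  0.           0.           1.        ]] [ 0.06685736 -0.65421242  1.07652038] [ 0.90407696 -0.26506287  0.09419044 -0.32173698]
top [[486.92470643   0.         319.17021806]
 [  0.         486.92470643 240.55775922]
 [  0.           0.           1.        ]] [0.45550857 0.02019579 1.02692339] [-0.70445584  0.7093056  -0.01589238  0.01936412]
```

View pics/top0.png

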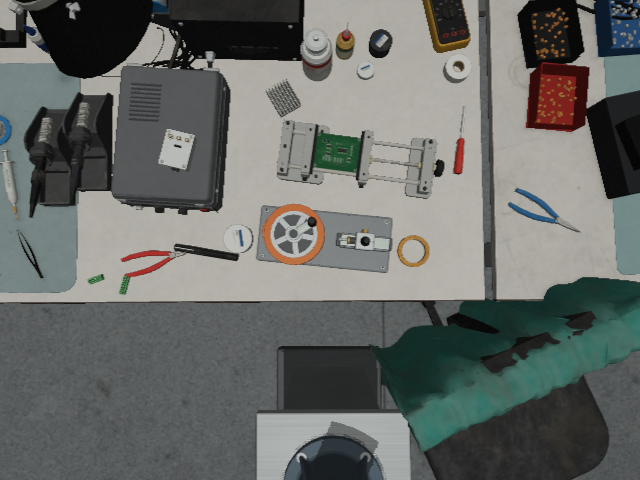

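View pics/scene0.png

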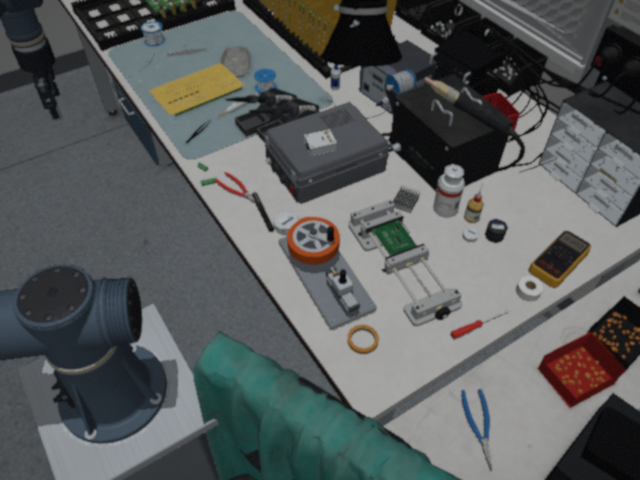

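The top view shows the wheel centred near (294,234), crank knob (312,222), carriage post (366,241), tin (238,238), marker (206,252) and tape roll (413,251). The scene view agrees with this.

```bash
cat > h.py <<'E'
import numpy as np, cv2
from scipy.spatial.transform import Rotation as R
from station import readout, cams
def ray(c,uv,z):
    K=np.array(c["intrinsics"]);d=R.from_quat(c["rotation"]).as_matrix()@np.linalg.inv(K)@np.array([uv[0],uv[1],1.])
    e=np.array(c["eye"]);return (e+d*(z-e[2])/d[2])[:2]
def pix(c,p):
    K=np.array(c["intrinsics"]);v=K@R.from_quat(c["rotation"]).as_matrix().T@(np.array(p)-c["eye"]);return v[:2]/v[2]
def blobs(m,minA=30):
    n,l,s,ce=cv2.connectedComponentsWithStats(m.astype(np.uint8))
    return [(ce[i].round(1),s[i].tolist()) for i in range(1,n) if s[i][4]>=minA]
def tool_to_target(xyz):
    s=readout.sense();return R.from_quat(s["tool_rot"]).as_matrix().T@(np.array(xyz)-s["tcp_pos"])/0.02
E
python3 - <<'E'
from h import *
c=cams.snapshot("top");im=c["pixels"];hsv=cv2.cvtColor(im,cv2.COLOR_RGB2HSV)
H,S,V=[hsv[:,:,i] for i in range(3)]
roi=np.zeros(H.shape,bool);roi[195:280,250:400]=1
m=(H<15)&(S>150)&(V>120)&roi
cnt=max(cv2.findContours(m.astype(np.uint8),0,2)[0],key=cv2.contourArea)
el=cv2.fitEllipse(cnt);print(el,"spindle",ray(c,el[0],.072))
for x,y,w,h in((300,210,25,25),(355,230,22,22)):
    k=np.zeros_like(roi);k[y:y+h,x:x+w]=1
    for b in blobs((V<60)&k,15):print("black",b,ray(c,b[0],.118 if x<350 else .108))
# plate outline: grey-blue
pl=roi&(V>80)&(V<170)&(S<60); pl=cv2.morphologyEx((pl|m).astype(np.uint8),cv2.MORPH_CLOSE,np.ones((7,7)))
cn=max(cv2.findContours(pl,0,2)[0],key=cv2.contourArea);r=cv2.minAreaRect(cn);print(r)
b=cv2.boxPoints(r);print(b,[ray(c,p,.02) for p in b])
cv2.imwrite("pics/crop.png",cv2.resize(im[190:285,215:440,::-1],None,fx=3.5,fy=3.5,interpolation=2))
E
```

```text
((293.4801025390625, 233.977294921875), (59.146148681640625, 60.15041732788086), 116.44092559814453) spindle [0.51648414 0.07512998]
black (array([311.4, 221.7]), [308, 217, 8, 10, 64]) [0.53634665 0.03882058]
black (array([364.7, 240.9]), [361, 237, 9, 9, 64]) [ 0.50013671 -0.06142804]
((325.15142822265625, 236.59024047851562), (151.2299041748047, 61.46622848510742), 5.024075031280518)
[[247.13556 260.58337]
 [252.51843 199.35327]
 [403.1673  212.5971 ]
 [397.78442 273.8272 ]] [array([0.46535859, 0.17420515]), array([0.59258824, 0.16307824]), array([ 0.56263961, -0.14968154]), array([ 0.43596663, -0.13665074])]
```

View pics/crop.png

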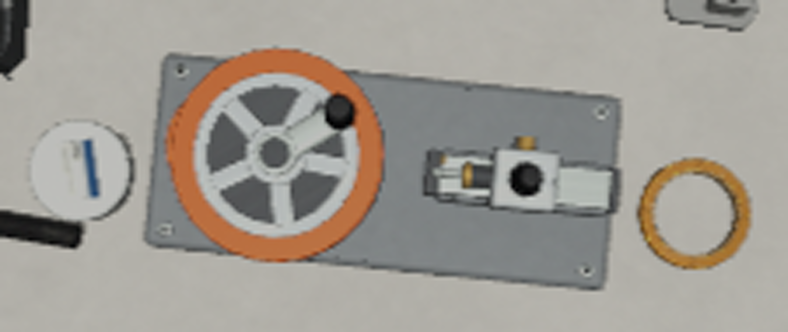

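The knob is at about (0.536,0.039), the spindle at (0.5165,0.075) and the post at (0.500,-0.061). The slideway's home direction is about (0.12,0.99). I'll move above the post.

Request:
send_rows --commands "40 -0.71 -0.8 0 0;40 -0.71 -0.8 0 0;40 -0.71 -0.8 0 0;40 -0.71 -0.8 0 0;40 -0.71 -0.8 0 0;40 -0.71 -0.8 0 0;40 -0.71 -0.8 0 0;40 -0.71 -0.8 0 0;40 -0.71 -0.8 0 0;40 -0.71 -0.8 0 0;40 -0.71 -0.8 0 0;40 -0.71 -0.8 0 0;40 -0.71 -0.8 0 0;40 -0.71 -0.8 0 0;40 -0.71 -0.8 0 0;40 -0.71 -0.8 0 0;40 -0.71 -0.8 0 0;40 -0.71 -0.8 0 0"

```text
t: 1.65
tcp_pos: [0.3306, 0.263, 0.2392]
tool_rot: [0.124, 0.992, -0.0, -0.0]
force: [-0.4, 0.2, 0.1]
finger_gap: 0.468
gripper_force: 0.0
```

Request:
send_rows --commands "40 -0.71 -0.8 0 0;40 -0.71 -0.8 0 0;40 -0.71 -0.8 0 0;40 -0.71 -0.8 0 0;40 -0.71 -0.8 0 0;40 -0.71 -0.8 0 0;40 -0.71 -0.8 0 0;40 -0.71 -0.8 0 0;40 -0.71 -0.8 0 0;40 -0.71 -0.8 0 0;40 -0.71 -0.8 0 0;40 -0.71 -0.8 0 0;40 -0.71 -0.8 0 0;40 -0.71 -0.8 0 0;40 -0.71 -0.8 0 0;40 -0.71 -0.8 0 -1;40 -0.71 -0.8 0 -0.9;40 0 0 0 0;40 0 0 0 0"

```text
t: 3.23
tcp_pos: [0.4992, -0.0589, 0.239]
tool_rot: [0.059, 0.998, 0.0, -0.0]
force: [-0.9, 0.2, 0.1]
finger_gap: 0.468
gripper_force: 0.0
```

```bash
python3 - <<'E'
from h import *
s=readout.sense();print(s["t"],s["tcp_pos"],s["tool_rot"],s["q"],s["force"],s["finger_gap"])
c=cams.snapshot("wrist");cv2.imwrite("pics/w1.png",c["pixels"][:,:,::-1])
for p in((.5,-.0614,.108),(.5363,.0388,.122),(.5165,.0751,.097)):print(pix(c,p))
E
```

```text
3.2333 [ 0.49918341 -0.05887396  0.23901457] [ 5.88737140e-02  9.98265384e-01  1.89490497e-04 -2.68685910e-04] [-3.40192821e-01  3.64324969e-01  1.73443319e+00  2.48704440e-04
  1.04345597e+00 -1.79329881e+00] [-0.85017534  0.16538507  0.05577197] 0.46774877739411447
[315.22818834 230.93939336]
[456.65312363 267.97304882]
[491.59427906 227.59610355]
```

View pics/w1.png

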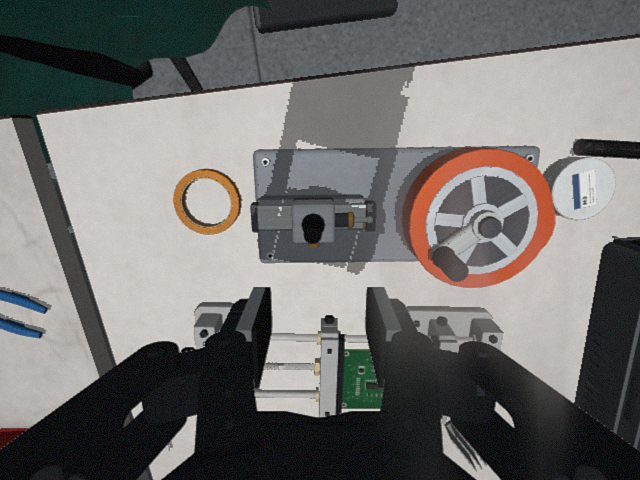

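The wrist view puts the post at (313,228), the knob at (452,264) and the nut at (489,226). All are within a few mm of prediction, so I'll descend onto the post and close.

Request:
send_rows --commands "40 0 -0.15 0.9 0;40 0 0 0.9 0;40 0 0 0.9 0;40 0 0 0.9 0;40 0 0 0.9 0;40 0 0 0.9 0;40 0 0 0.9 0;40 0 0 0.9 0;40 0 0 0.1 0;40 0 0 0 0;0 0 0 0 0;0 0 0 0 0;0 0 0 0 0;0 0 0 0 0;0 0 0 0 0;0 0 0 0 0" --grip_force 30

```text
t: 4.62
tcp_pos: [0.499, -0.0622, 0.0946]
tool_rot: [0.057, 0.998, -0.001, 0.001]
force: [-2.0, -4.6, 1.0]
finger_gap: 0.149
gripper_force: 29.4
```

Request:
send_rows --commands "0 0 0.1 0 0;0 0 0.1 0 0;0 0 0.1 0 0;0 0 0.1 0 0;0 0 0.1 0 0;0 0 0.1 0 0;0 0 0.1 0 0;0 0 0.1 0 0;0 0 0.1 0 0;0 0 0.1 0 0"

```text
t: 5.45
tcp_pos: [0.5009, -0.0445, 0.0946]
tool_rot: [0.056, 0.998, -0.003, 0.0]
force: [-4.7, -14.0, 2.3]
finger_gap: 0.152
gripper_force: 29.8
```

Request:
send_rows --commands "0 0 0.05 0 0;0 0 0.05 0 0;0 0 0.05 0 0;0 0 0.05 0 0"

```text
t: 5.78
tcp_pos: [0.5013, -0.0404, 0.0946]
tool_rot: [0.056, 0.998, -0.003, 0.0]
force: [-5.0, -14.4, 2.4]
finger_gap: 0.147
gripper_force: 29.8
```

Request:
send_rows --commands "0 0 0.05 0 0;0 0 0.05 0 0"

```text
t: 5.95
tcp_pos: [0.5016, -0.0385, 0.0946]
tool_rot: [0.056, 0.998, -0.003, 0.0]
force: [-5.2, -14.5, 2.0]
finger_gap: 0.148
gripper_force: 29.8
```

Request:
send_rows --commands "0 0 0.05 0 0;0 0 0.05 0 0"

```text
t: 6.12
tcp_pos: [0.5018, -0.0365, 0.0946]
tool_rot: [0.056, 0.998, -0.003, 0.0]
force: [-5.9, -18.4, 2.3]
finger_gap: 0.15
gripper_force: 30.0
```

Request:
send_rows --commands "0 0 0.04 0 0;0 0 0.03 0 0"

```text
t: 6.28
tcp_pos: [0.5018, -0.0364, 0.0946]
tool_rot: [0.056, 0.998, -0.004, 0.0]
force: [-7.7, -22.0, 2.1]
finger_gap: 0.153
gripper_force: 30.3
```

Request:
send_rows --commands "0 0 0 0 0;0 0 0 0 0;0 0 0 0 0;40 0 0 0 0;40 0 0 0 0;40 0 0 0 0;40 0 0 0 0;40 0 0 -0.8 0;40 0 0 -0.8 0;40 0 0 -0.8 0;40 0 0 -0.8 0;40 0 0 -0.8 0;40 0 0 -0.8 0;40 0 0 0 0"

```text
t: 7.45
tcp_pos: [0.504, -0.0318, 0.1922]
tool_rot: [0.057, 0.998, -0.001, 0.003]
force: [0.2, -0.9, 0.1]
finger_gap: 0.468
gripper_force: 0.0
```

```bash
python3 - <<'E'
from h import *
s=readout.sense();print(s["t"],s["tcp_pos"],s["tool_rot"],s["q"][5],s["force"],s["finger_gap"])
c=cams.snapshot("wrist");cv2.imwrite("pics/w2.png",c["pixels"][:,:,::-1])
print(c["eye"],[pix(c,p) for p in((.536,.039,.124),(.516,.0751,.097),(.5018,-.0364,.11))])
# prior: tyre outline radius in the first top picture
im=cv2.imread("pics/top0.png");g=cv2.cvtColor(im,cv2.COLOR_BGR2HSV).astype(float)
sat=cv2.GaussianBlur(g[:,:,1],(0,0),.6)
cx,cy=293.48,233.98;rr=np.arange(22,36,.1);out=[]
A=np.arange(0,360,10)
for a in A:
    t=np.deg2rad(a);u=(cx+rr*np.cos(t)).astype(np.float32)[None];v=(cy+rr*np.sin(t)).astype(np.float32)[None]
    p=cv2.remap(sat.astype(np.float32),u,v,1)[0];i=np.where(p>120)[0];out.append(rr[i[-1]])
o=np.array(out);t=np.deg2rad(A);M=np.c_[np.ones_like(t),np.cos(t),np.sin(t)]
k=np.linalg.lstsq(M,o,rcond=None)[0];print(k,list(zip(A.tolist(),(o-M@k).round(1).tolist())))
E
```

```text
7.45 [ 0.50400771 -0.03178225  0.19218298] [ 5.70579394e-02  9.98365548e-01 -5.80599893e-04  3.20719099e-03] -1.7416277076142257 [ 0.2496492  -0.85808743  0.05069038] 0.46782402458024525
[ 0.43065304 -0.02340909  0.32595769] [array([441.03569403, 294.07390165]), array([482.72985037, 242.63564694]), array([310.85998988, 246.81207854])]
[30.16944444 -0.10244475 -0.03245648] [(0, 0.1), (10, 0.0), (20, 0.2), (30, 0.0), (40, 0.0), (50, 0.1), (60, 0.2), (70, 0.1), (80, -0.3), (90, 0.1), (100, -0.4), (110, -0.1), (120, -0.1), (130, -0.2), (140, -0.2), (150, -0.2), (160, -0.4), (170, -0.2), (180, 0.6), (190, 1.1), (200, 0.9), (210, -0.2), (220, -0.4), (230, -0.2), (240, -0.1), (250, -0.3), (260, -0.3), (270, -0.1), (280, 0.0), (290, -0.2), (300, -0.0), (310, 0.2), (320, -0.0), (330, 0.0), (340, 0.0), (350, 0.0)]
```

View pics/w2.png

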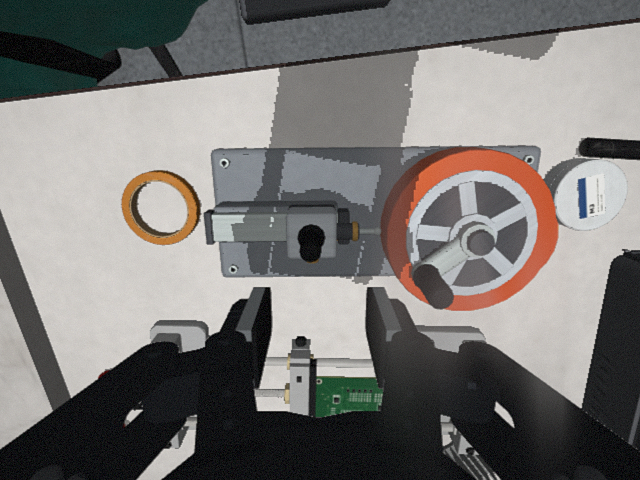

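The carriage is home. The feeler reaches towards the tyre at (380,232), with the knob top at (438,295) and the nut at (482,238). The top picture shows a tyre bulge nearly opposite the pointer, so about half a turn is needed. I'll grip the knob.

Request:
send_rows --commands "32 -0.24 0.74 0 0;32 -0.24 0.74 0 0;32 -0.24 0.74 0 0;32 -0.24 0.74 0 0;32 -0.24 0.74 0 0;32 0 0 0 0;32 0 0 0.8 0;32 0 0 0.8 0;32 0 0 0.8 0;32 0 0 0.8 0;32 0 0 0.8 0;32 0 0 0.4 0;32 0 0 0 0;32 0 0 0 0"

```text
t: 8.67
tcp_pos: [0.5339, 0.0387, 0.1008]
tool_rot: [0.058, 0.998, 0.0, -0.001]
force: [0.4, -0.9, -0.4]
finger_gap: 0.373
gripper_force: 0.0
```

Request:
send_rows --commands "0 0 0 0 0;0 0 0 0 0;0 0 0 0 0;0 0 0 0 0;0 0 0 0 0" --grip_force 30

```text
t: 9.08
tcp_pos: [0.5347, 0.039, 0.102]
tool_rot: [0.058, 0.998, 0.0, 0.001]
force: [-1.3, 1.6, 2.9]
finger_gap: 0.173
gripper_force: 29.7
```

```bash
cat > arc.py <<'E'
# arc.py h0 h1 step : rows for a knob arc about the spindle, tool yaw held
import sys; from h import *
h0,h1,st=map(float,sys.argv[1:4]);n=round(abs(h1-h0)/st)
M=R.from_quat([.058,.998,0,0]).as_matrix().T
h=np.deg2rad(np.linspace(h0,h1,n+1));P=.042*np.c_[np.cos(h),np.sin(h),0*h]@M.T/.02
P=np.round(P-P[0],2);d=np.diff(P,axis=0)
for i in range(0,n,20):print(";".join("0 %.2f %.2f 0 0"%(a,b) for a,b,_ in d[i:i+20]))
E
python3 arc.py -60 60 3;python3 arc.py 60 180 3
```

```text
0 -0.09 0.07 0 0;0 -0.08 0.07 0 0;0 -0.08 0.08 0 0;0 -0.07 0.08 0 0;0 -0.07 0.08 0 0;0 -0.07 0.09 0 0;0 -0.06 0.09 0 0;0 -0.06 0.10 0 0;0 -0.05 0.09 0 0;0 -0.04 0.10 0 0;0 -0.05 0.10 0 0;0 -0.03 0.11 0 0;0 -0.03 0.10 0 0;0 -0.03 0.11 0 0;0 -0.01 0.11 0 0;0 -0.02 0.11 0 0;0 0.00 0.11 0 0;0 -0.01 0.11 0 0;0 0.01 0.11 0 0;0 0.01 0.11 0 0
0 0.01 0.11 0 0;0 0.02 0.10 0 0;0 0.03 0.11 0 0;0 0.03 0.11 0 0;0 0.04 0.10 0 0;0 0.05 0.10 0 0;0 0.04 0.10 0 0;0 0.06 0.10 0 0;0 0.06 0.09 0 0;0 0.06 0.09 0 0;0 0.07 0.08 0 0;0 0.07 0.09 0 0;0 0.08 0.08 0 0;0 0.08 0.07 0 0;0 0.08 0.07 0 0;0 0.09 0.07 0 0;0 0.09 0.06 0 0;0 0.09 0.06 0 0;0 0.10 0.05 0 0;0 0.10 0.04 0 0
0 0.10 0.04 0 0;0 0.11 0.04 0 0;0 0.10 0.03 0 0;0 0.11 0.02 0 0;0 0.11 0.02 0 0;0 0.11 0.01 0 0;0 0.11 0.01 0 0;0 0.11 0.00 0 0;0 0.11 0.00 0 0;0 0.11 -0.01 0 0;0 0.10 -0.02 0 0;0 0.11 -0.02 0 0;0 0.11 -0.03 0 0;0 0.10 -0.03 0 0;0 0.11 -0.04 0 0;0 0.10 -0.04 0 0;0 0.10 -0.05 0 0;0 0.09 -0.05 0 0;0 0.10 -0.06 0 0;0 0.09 -0.06 0 0
0 0.08 -0.07 0 0;0 0.09 -0.07 0 0;0 0.07 -0.08 0 0;0 0.08 -0.08 0 0;0 0.07 -0.09 0 0;0 0.07 -0.08 0 0;0 0.06 -0.09 0 0;0 0.05 -0.10 0 0;0 0.05 -0.10 0 0;0 0.05 -0.10 0 0;0 0.04 -0.10 0 0;0 0.04 -0.10 0 0;0 0.03 -0.11 0 0;0 0.02 -0.10 0 0;0 0.02 -0.11 0 0;0 0.01 -0.11 0 0;0 0.01 -0.11 0 0;0 0.00 -0.11 0 0;0 0.00 -0.11 0 0;0 -0.01 -0.11 0 0
```

Request:
send_rows --commands "0 -0.09 0.07 0 0;0 -0.08 0.07 0 0;0 -0.08 0.08 0 0;0 -0.07 0.08 0 0;0 -0.07 0.08 0 0;0 -0.07 0.09 0 0;0 -0.06 0.09 0 0;0 -0.06 0.10 0 0;0 -0.05 0.09 0 0;0 -0.04 0.10 0 0"

```text
t: 9.92
tcp_pos: [0.5498, 0.054, 0.102]
tool_rot: [0.057, 0.998, -0.0, 0.0]
force: [-1.9, -0.1, 6.4]
finger_gap: 0.177
gripper_force: 30.0
```

Request:
send_rows --commands "0 -0.05 0.10 0 0;0 -0.03 0.11 0 0;0 -0.03 0.10 0 0;0 -0.03 0.11 0 0;0 -0.01 0.11 0 0;0 -0.02 0.11 0 0;0 0.00 0.11 0 0;0 -0.01 0.11 0 0;0 0.01 0.11 0 0;0 0.01 0.11 0 0"

```text
t: 10.75
tcp_pos: [0.5557, 0.0748, 0.102]
tool_rot: [0.057, 0.998, -0.001, 0.0]
force: [-2.6, -1.3, 5.0]
finger_gap: 0.176
gripper_force: 29.9
```

Request:
send_rows --commands "0 0.01 0.11 0 0;0 0.02 0.10 0 0;0 0.03 0.11 0 0;0 0.03 0.11 0 0;0 0.04 0.10 0 0;0 0.05 0.10 0 0;0 0.04 0.10 0 0;0 0.06 0.10 0 0;0 0.06 0.09 0 0;0 0.06 0.09 0 0"

```text
t: 11.58
tcp_pos: [0.5505, 0.0957, 0.102]
tool_rot: [0.057, 0.998, -0.001, 0.001]
force: [-0.8, -2.6, 5.8]
finger_gap: 0.176
gripper_force: 30.0
```

Request:
send_rows --commands "0 0.07 0.08 0 0;0 0.07 0.09 0 0;0 0.08 0.08 0 0;0 0.08 0.07 0 0;0 0.08 0.07 0 0;0 0.09 0.07 0 0;0 0.09 0.06 0 0;0 0.09 0.06 0 0;0 0.10 0.05 0 0;0 0.10 0.04 0 0"

```text
t: 12.42
tcp_pos: [0.5358, 0.1112, 0.102]
tool_rot: [0.057, 0.998, -0.0, 0.002]
force: [1.1, -1.6, 5.0]
finger_gap: 0.176
gripper_force: 29.9
```

Request:
send_rows --commands "0 0.10 0.04 0 0;0 0.11 0.04 0 0;0 0.10 0.03 0 0;0 0.11 0.02 0 0;0 0.11 0.02 0 0;0 0.11 0.01 0 0;0 0.11 0.01 0 0;0 0.11 0.00 0 0"

```text
t: 13.08
tcp_pos: [0.5193, 0.1171, 0.102]
tool_rot: [0.058, 0.998, 0.0, 0.002]
force: [2.0, -0.3, 5.8]
finger_gap: 0.178
gripper_force: 30.0
```

Request:
send_rows --commands "0 0.11 0.00 0 0;0 0.11 -0.01 0 0;0 0.10 -0.02 0 0;0 0.11 -0.02 0 0"

```text
t: 13.42
tcp_pos: [0.5106, 0.1173, 0.102]
tool_rot: [0.058, 0.998, 0.0, 0.002]
force: [1.3, 1.0, 6.0]
finger_gap: 0.176
gripper_force: 30.0
```

Request:
send_rows --commands "0 0.11 -0.03 0 0;0 0.10 -0.03 0 0"

```text
t: 13.58
tcp_pos: [0.5061, 0.1167, 0.102]
tool_rot: [0.058, 0.998, 0.001, 0.002]
force: [0.9, 1.9, 5.9]
finger_gap: 0.177
gripper_force: 30.0
```

Request:
send_rows --commands "0 0.11 -0.04 0 0;0 0.10 -0.04 0 0"

```text
t: 13.75
tcp_pos: [0.5016, 0.1157, 0.102]
tool_rot: [0.058, 0.998, 0.001, 0.002]
force: [1.2, 1.4, 5.4]
finger_gap: 0.172
gripper_force: 30.1
```

Request:
send_rows --commands "0 0.10 -0.05 0 0;0 0.09 -0.05 0 0"

```text
t: 13.92
tcp_pos: [0.4975, 0.1142, 0.102]
tool_rot: [0.058, 0.998, 0.001, 0.002]
force: [1.1, 3.1, 5.4]
finger_gap: 0.175
gripper_force: 30.1
```

Request:
send_rows --commands "0 0.10 -0.06 0 0;0 0.09 -0.06 0 0"

```text
t: 14.08
tcp_pos: [0.4948, 0.1129, 0.102]
tool_rot: [0.058, 0.998, 0.001, 0.003]
force: [4.3, 7.2, 2.8]
finger_gap: 0.177
gripper_force: 29.7
```

Request:
send_rows --commands "0 0.08 -0.07 0 0;0 0.09 -0.07 0 0"

```text
t: 14.25
tcp_pos: [0.4919, 0.1112, 0.102]
tool_rot: [0.059, 0.998, 0.002, 0.004]
force: [4.9, 10.3, 3.3]
finger_gap: 0.176
gripper_force: 29.7
```

Request:
send_rows --commands "0 0.07 -0.08 0 0;0 0.08 -0.08 0 0"

```text
t: 14.42
tcp_pos: [0.4884, 0.1088, 0.102]
tool_rot: [0.059, 0.998, 0.002, 0.004]
force: [4.2, 11.4, 2.6]
finger_gap: 0.178
gripper_force: 29.9
```

Request:
send_rows --commands "0 0.07 -0.09 0 0;0 0.07 -0.08 0 0"

```text
t: 14.58
tcp_pos: [0.4843, 0.1055, 0.1019]
tool_rot: [0.058, 0.998, 0.002, 0.003]
force: [2.8, 8.3, 5.5]
finger_gap: 0.175
gripper_force: 30.1
```

Request:
send_rows --commands "0 0.06 -0.09 0 0;0 0.05 -0.10 0 0"

```text
t: 14.75
tcp_pos: [0.4804, 0.1011, 0.1019]
tool_rot: [0.058, 0.998, 0.001, 0.001]
force: [-0.1, 4.2, 8.4]
finger_gap: 0.175
gripper_force: 30.4
```

The rub was felt, hardest about heading 125-130. I'll run out past it and then sweep back to get the reverse profile.

Request:
send_rows --commands "0 0.05 -0.10 0 0;0 0.05 -0.10 0 0"

```text
t: 14.92
tcp_pos: [0.4774, 0.0966, 0.1019]
tool_rot: [0.058, 0.998, 0.0, 0.001]
force: [0.4, 1.4, 9.3]
finger_gap: 0.176
gripper_force: 30.4
```

Request:
send_rows --commands "0 0.04 -0.10 0 0;0 0.04 -0.10 0 0;0 0 0 0 0;0 0 0 0 0"

```text
t: 15.25
tcp_pos: [0.4751, 0.0923, 0.1019]
tool_rot: [0.058, 0.998, 0.0, 0.0]
force: [-0.7, 0.4, 8.5]
finger_gap: 0.173
gripper_force: 30.5
```

Request:
send_rows --commands "0 -0.04 0.10 0 0;0 -0.04 0.10 0 0"

```text
t: 15.42
tcp_pos: [0.4769, 0.0959, 0.1019]
tool_rot: [0.058, 0.998, -0.0, 0.0]
force: [-0.9, -0.3, 10.3]
finger_gap: 0.174
gripper_force: 30.5
```

Request:
send_rows --commands "0 -0.05 0.10 0 0;0 -0.05 0.10 0 0"

```text
t: 15.58
tcp_pos: [0.4794, 0.0998, 0.1019]
tool_rot: [0.057, 0.998, -0.0, 0.0]
force: [-1.0, -1.1, 10.1]
finger_gap: 0.18
gripper_force: 30.5
```

Request:
send_rows --commands "0 -0.05 0.10 0 0;0 -0.06 0.09 0 0"

```text
t: 15.75
tcp_pos: [0.4816, 0.1027, 0.1019]
tool_rot: [0.057, 0.998, -0.001, -0.0]
force: [-2.3, -5.1, 10.3]
finger_gap: 0.175
gripper_force: 30.8
```

Request:
send_rows --commands "0 -0.07 0.08 0 0;0 -0.07 0.09 0 0"

```text
t: 15.92
tcp_pos: [0.4837, 0.1051, 0.1019]
tool_rot: [0.057, 0.998, -0.001, -0.002]
force: [-5.2, -7.7, 12.1]
finger_gap: 0.171
gripper_force: 31.0
```

Request:
send_rows --commands "0 -0.08 0.08 0 0;0 -0.07 0.08 0 0"

```text
t: 16.08
tcp_pos: [0.4863, 0.1075, 0.1019]
tool_rot: [0.056, 0.998, -0.002, -0.002]
force: [-5.6, -8.9, 13.6]
finger_gap: 0.175
gripper_force: 31.1
```

Request:
send_rows --commands "0 -0.09 0.07 0 0;0 -0.08 0.07 0 0"

```text
t: 16.25
tcp_pos: [0.4895, 0.11, 0.1019]
tool_rot: [0.057, 0.998, -0.002, -0.003]
force: [-6.2, -8.1, 14.1]
finger_gap: 0.175
gripper_force: 31.2
```

Request:
send_rows --commands "0 -0.09 0.06 0 0;0 -0.10 0.06 0 0"

```text
t: 16.42
tcp_pos: [0.4939, 0.1126, 0.1019]
tool_rot: [0.057, 0.998, -0.001, -0.002]
force: [-4.4, -3.3, 11.4]
finger_gap: 0.176
gripper_force: 31.0
```

Request:
send_rows --commands "0 -0.09 0.05 0 0;0 -0.10 0.05 0 0"

```text
t: 16.58
tcp_pos: [0.4995, 0.115, 0.102]
tool_rot: [0.058, 0.998, -0.0, -0.001]
force: [-1.4, 0.4, 8.1]
finger_gap: 0.174
gripper_force: 30.5
```

Request:
send_rows --commands "0 -0.10 0.04 0 0;0 -0.11 0.04 0 0"

```text
t: 16.75
tcp_pos: [0.5044, 0.1164, 0.102]
tool_rot: [0.058, 0.998, 0.0, -0.0]
force: [-1.7, 0.6, 9.6]
finger_gap: 0.172
gripper_force: 30.5
```

Request:
send_rows --commands "0 -0.10 0.03 0 0;0 -0.11 0.03 0 0"

```text
t: 16.92
tcp_pos: [0.5087, 0.1172, 0.1019]
tool_rot: [0.058, 0.998, 0.0, -0.0]
force: [-1.6, -0.0, 8.0]
finger_gap: 0.177
gripper_force: 30.5
```

```bash
python3 - <<'E'
import numpy as np
F=np.array([[.5106,.1173,1.3,1.0],[.5061,.1167,.9,1.9],[.5016,.1157,1.2,1.4],[.4975,.1142,1.1,3.1],[.4948,.1129,4.3,7.2],[.4919,.1112,4.9,10.3],[.4884,.1088,4.2,11.4],[.4843,.1055,2.8,8.3],[.4804,.1011,-.1,4.2],[.4774,.0966,.4,1.4],[.4751,.0923,-.7,.4]])
B=np.array([[.4769,.0959,-.9,-.3],[.4794,.0998,-1,-1.1],[.4816,.1027,-2.3,-5.1],[.4837,.1051,-5.2,-7.7],[.4863,.1075,-5.6,-8.9],[.4895,.11,-6.2,-8.1],[.4939,.1126,-4.4,-3.3],[.4995,.115,-1.4,.4],[.5044,.1164,-1.7,.6],[.5087,.1172,-1.6,0]])
free=np.array([[.5498,.054],[.5557,.0748],[.5505,.0957],[.5358,.1112],[.5193,.1171]])
P=np.r_[free,F[:,:2],B[:,:2]]
k=np.linalg.lstsq(np.c_[2*P,np.ones(len(P))],(P**2).sum(1),rcond=None)[0];c=k[:2];print(c,np.sqrt(k[2]+c@c))
for D,s in((F,-1),(B,1)):
    h=np.arctan2(D[:,1]-c[1],D[:,0]-c[0]);T=s*(-np.sin(h)*D[:,2]+np.cos(h)*D[:,3])
    d=np.degrees(h);w=np.clip(T-2,0,None);i=np.argsort(d)
    print(list(zip(d.round(1),T.round(1))),"centroid",np.trapezoid((w*d)[i],d[i])/np.trapezoid(w[i],d[i]))
E
```

```text
[0.51364485 0.0753992 ] 0.04205112967564705
[(np.float64(94.2), np.float64(1.4)), (np.float64(100.4), np.float64(1.2)), (np.float64(106.6), np.float64(1.6)), (np.float64(112.6), np.float64(2.2)), (np.float64(116.7), np.float64(7.1)), (np.float64(121.3), np.float64(9.5)), (np.float64(127.1), np.float64(10.2)), (np.float64(134.3), np.float64(7.8)), (np.float64(142.3), np.float64(3.3)), (np.float64(149.7), np.float64(1.4)), (np.float64(156.3), np.float64(0.1))] centroid 127.04136434628931
[(np.float64(150.8), np.float64(0.7)), (np.float64(144.5), np.float64(1.5)), (np.float64(139.6), np.float64(5.4)), (np.float64(135.2), np.float64(9.1)), (np.float64(130.4), np.float64(10.0)), (np.float64(124.9), np.float64(9.7)), (np.float64(118.0), np.float64(5.4)), (np.float64(109.7), np.float64(1.2)), (np.float64(102.7), np.float64(1.5)), (np.float64(96.7), np.float64(1.6))] centroid 128.6465744997953
```

Request:
send_rows --commands "0 0.11 -0.03 0 0;0 0.10 -0.03 0 0;0 0.11 -0.04 0 0;0 0.10 -0.04 0 0;0 0.10 -0.05 0 0;0 0.09 -0.05 0 0;0 0.10 -0.06 0 0;0 0.09 -0.06 0 0;0 0.08 -0.07 0 0;0 0.09 -0.07 0 0;0 0.07 -0.08 0 0;0 0.08 -0.08 0 0;0 0 0 0 0;0 0 0 0 0;0 0 0 0 0"

```text
t: 18.17
tcp_pos: [0.4866, 0.1076, 0.1019]
tool_rot: [0.058, 0.998, 0.001, 0.002]
force: [1.3, 4.6, 6.2]
finger_gap: 0.177
gripper_force: 30.3
```

Request:
send_rows --commands "0 -0.06 0.06 0 0;0 -0.05 0.05 0 0;0 0 0 0 0;0 0 0 0 0;0 0 0 0 0"

```text
t: 18.58
tcp_pos: [0.4869, 0.108, 0.1019]
tool_rot: [0.057, 0.998, -0.0, -0.001]
force: [-3.1, -2.4, 10.5]
finger_gap: 0.18
gripper_force: 30.7
```

Request:
send_rows --commands "0 -0.05 0.05 0 0;0 -0.04 0.04 0 0;0 0 0 0 0;0 0 0 0 0;0 0 0 0 0"

```text
t: 19.0
tcp_pos: [0.4878, 0.1087, 0.1019]
tool_rot: [0.057, 0.998, -0.001, -0.002]
force: [-3.7, -5.6, 11.8]
finger_gap: 0.174
gripper_force: 31.0
```

Request:
send_rows --commands "0 0.03 -0.03 0 0;0 0.03 -0.03 0 0;0 0 0 0 0;0 0 0 0 0;0 0 0 0 0"

```text
t: 19.42
tcp_pos: [0.4876, 0.1085, 0.1019]
tool_rot: [0.057, 0.998, -0.0, -0.001]
force: [-2.2, -2.0, 9.4]
finger_gap: 0.18
gripper_force: 30.7
```

Request:
send_rows --commands "20 0 0 0 0;20 0 0 0 0;32 0 0 0 0;32 0 0 0 0;32 0 0 0 0;32 0 0 -0.4 0;32 0 0 -0.8 0;32 0 0 -0.8 0;32 0 0 -0.8 0;32 0 0 -0.8 0;32 0 0 -0.8 0;32 0 0 0 0;32 0 0 0 0"

```text
t: 20.5
tcp_pos: [0.4889, 0.1088, 0.1903]
tool_rot: [0.058, 0.998, 0.0, 0.001]
force: [0.7, -0.3, -0.2]
finger_gap: 0.375
gripper_force: 0.0
```

```bash
python3 - <<'E'
from h import *
s=readout.sense();print(s["t"],s["tcp_pos"],s["force"],s["finger_gap"])
c=cams.snapshot("wrist");cv2.imwrite("pics/w3.png",c["pixels"][:,:,::-1])
h=np.deg2rad(128);print([pix(c,p) for p in((.515+.042*np.cos(h),.0754+.042*np.sin(h),.124),(.515,.0754,.097))])
E
```

```text
20.5 [0.48885783 0.10882688 0.1902845 ] [ 0.68693875 -0.32609388 -0.15964616] 0.37450856717323777
[array([318.04320023, 259.20810445]), array([273.73953013, 286.46213468])]
```

View pics/w3.png

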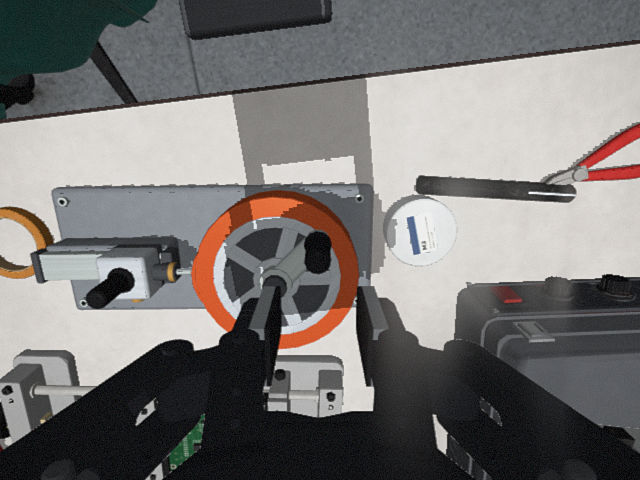

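The knob top is at about (318,256), against (318,259) predicted, so the wheel stayed where I left it. The feeler ball touches the tyre at (193,271), the tin and marker look undisturbed, and the gripper is clear.

```bash
python3 -c "
from station import sign_off
print(sign_off())"
```

```text
the job is handed in; nothing more can be done
None
```

I pushed the carriage home against its stop and left the wheel with the high spot's middle at the pointer, to within about 2° by the drag felt in both directions. I found the spot on a picture first and cranked about 215° rather than a full turn. The tin and marker look undisturbed, the tape roll wasn't re-checked closely, and the job is handed in at about 20.5 s; no verdict came back.

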